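# Serve an oat biscuit from the cookie sheet with a turner

### The job

Pick up the kitchen turner, slide its blade under the round oat biscuit on the cookie sheet, lift the biscuit off on the blade and tip it gently onto the middle of the plate so that it lies flat, top side up. Then lay the turner flat on the bare worktop, clear of the sheet and the plate. Do not touch the biscuit with the gripper or arm, leave the plate where it stands, and leave the honey jar, onion and lemon alone.

Things in the scene. Friction and masses are not known exactly. Their poses are not given: they have to be found in the camera images.
- turner: Kitchen turner (0.16 kg, loose), blade flat on the worktop between sheet and plate. Origin: underside centre of the steel blade; x to its free front edge, z up, y across. Blade 90 mm (x) by 75 mm, 2 mm thick. A thin neck rises from its rear to a black flat-sided handle parallel to the blade: x -180 to -70 mm, 18 mm wide (y), z 38 to 58 mm. Lies stably by itself; mass centre near x -35 mm.
- turner_grip (a point): Point on the handle's centre line to grip, at x -105, y 0, z 48 mm in the turner's frame (same axes): close the fingers across the handle's 18 mm width (turner's y).
- turner_edge (a point): Middle of the blade's front edge at its underside, at x +45, y 0, z 0 in the turner's frame (same axes).
- sheet: Dark steel cookie sheet, fixed, 180 mm (x) by 260 mm (y), 3 mm thick. Origin: centre of its underside, z up. Three sides are flat and open; only the +y edge is upturned: a straight lip 29 mm high, inner face at y +125 mm. A biscuit pushed along +y stops against this lip, and a blade pushed on at the sheet's surface goes under it. A tall fridge stands beyond its lip, left of the worktop, and juts out towards the robot.
- biscuit: Round oat biscuit (40 to 85 g, loose, rigid), 84 mm across, 14 mm thick, oat flakes on top, lower rim bevelled (underside flat to 33 mm radius, rising 6 mm to the rim). Origin: centre of its underside, z up through its top. Lies on the sheet's top (z 3 mm). Dry and slippery (friction about 0.35): it begins to slide off the blade at a slope of 16 to 23 degrees.
- plate: Round white ceramic dinner plate (0.5 kg, loose), 190 mm in diameter, 20 mm high, with a flat middle about 59 mm in radius whose upper face is 5 mm above the worktop, and a sloping rim. Origin: centre of its underside, z up.
- honey_jar: Honey jar with a green lid, 64x68x84 mm, behind the turner, in front of the back row (which has another); a bystander. Origin: centre of its underside.
- onion_brown: Brown onion nearer the robot than the back row, about 75 mm, behind the plate; a bystander. Origin: its underside.
- lemon: Lemon, 83x58x58 mm, behind the sheet; a bystander. Origin: its underside.

How it is judged:
On the way, in this order (a step that is already met when the one before it is completed fails the run):
1. the turner is held in the gripper, lifted off the worktop (contact force between the fingers and turner above 1 N and height (world z) of turner above 0.02 m), for 0.2 s.
2. the biscuit lies on the turner's blade, lifted clear of the sheet (height (world z) of biscuit above 0.03 m and contact force between biscuit and turner above 0.1 N and contact force between biscuit and sheet below 0.01 N and distance between biscuit and turner below 0.06 m), for 0.2 s.
3. the biscuit lies flat on the middle of the plate, off the blade (horizontal distance between biscuit and plate below 0.045 m and angle between biscuit's own z axis and vertical below 0.15 rad and z of biscuit in the frame of plate between 0.002 and 0.016 m and contact force between biscuit and turner below 0.02 N and contact force between biscuit and plate above 0.2 N), for 0.2 s.
At the end, for the whole second after the job is handed in: The biscuit rests flat (within 0.15 rad), top side up, on the plate's floor, its centre within 45 mm of the plate's centre and off the blade; the plate stands level on the worktop; the turner lies released and at rest, blade flat on the worktop (within 0.08 rad), touching neither sheet nor plate (all of step 3 and linear speed of each of biscuit, turner below 0.02 m/s and angle between each of plate, turner's own z axis and vertical below 0.08 rad and height (world z) of turner between -0.01 and 0.01 m and contact force between turner and sheet below 0.02 N and contact force between turner and plate below 0.02 N).
It fails at once if the biscuit is touched with the gripper or arm (contact force between any of the fingers, the arm and biscuit above 0.3 N).
It fails at once if the biscuit is dropped or thrown (faster than 0.9 m/s) (linear speed of biscuit above 0.9 m/s).
It fails at once if the plate is shoved more than 40 mm (distance of plate from where it was at the start of the episode above 0.04 m).
It fails at once if a bystander (honey jar, onion, lemon) is moved more than 30 mm (distance of any of honey_jar, onion_brown, lemon from where it was at the start of the episode above 0.03 m).
It also fails if it takes over 72 s, if anything falls off the work surface, if the arm or the gripper's body presses on something with over 40 N, if the wrist force passes 120 N, or if a joint passes its speed limit or range.

### The arm

A 7-joint arm with a two-finger parallel gripper is mounted at the origin on a cart in front of the work surface, level with it; the furniture and walls round the work are solid. World frame = base frame: x ahead of the robot, y to its left, z up, the work surface at z = 0. Lengths are in m, angles in rad, forces in N, time in s.
With the tool pointing down it reaches from about 0.4 to 0.75 m from the base axis. Payload 19.5 kg.
Tool frame: the origin (TCP) lies on the centre line of the jaws, within the pads' length; the fingertips stand 22 mm ahead of it and the grasp point (between the pads) lies 3 mm ahead of it (env.tip_reach is the z of the fingertips in the tool frame, in m); z points along the fingers, y is the line along which they close (so a half turn about z gives the same grasp; the last joint's range is limited). The gripper opens to 85 mm and grips with 20 to 120 N. Pads are 22 mm wide; open, the fingers measure 114 mm over their backs; the gripper's body (76 mm by 85 mm) begins 54 mm behind the grasp point. The pads swing forward as they close: fully open they stand 13 mm farther back than shut.
Start: joints at [1.061, 0.707, -0.028, 1.485, 0.022, 0.951, -0.075], TCP at [0.259, -0.513, 0.253] pointing down, gripper open.
Joint ranges: [-2.71, 2.71], [-0.32, 2.16], [-1.57, 1.52], [0, 2.45], [-1.46, 4.6], [0, 2.02], [-2.83, 2.83]. Speed limits (rad/s): [1.89, 1.89, 2.57, 2.57, 3.01, 3.01, 3.01].

### API

Orientations are given as a unit quaternion [x, y, z, w].
In Python, from bench import status, cams, workorder, env gives the robot as it stands.
- The arm moves only by the shell command python3 -m handwheel 'ROWS' [OPENING] [FORCE]. ROWS is JSON, a list of rows, each a list of 4 numbers: the shift along the tool's x, y, z in m, then the turn about the tool's z in rad. A call has 1 to 12 rows; each row is the pose to reach, as a shift and turn from the pose commanded when the call began, along the tool's axes at that moment; what a row does not reach only later rows make up. A row lasts 1/12 s, in which the tool goes at most 41.7 mm and 7.16 degrees, less where a joint would pass 70% of its speed; a pose out of reach is approached as far as the arm can. A call with a gripper value outside its range is refused whole. OPENING is the opening, from 0 (shut) to 1 (fully open), set as the call begins (- or left out, the last holds). The fingers move at their own pace and stop on an object; FORCE is the grip in N (left out, the last holds). Time passes only in rows, so rows that repeat a pose let the fingers close. It gives the time, the measured TCP pose, the force, the opening and the grip force at its end, in the units of the state.
- status.sense(): the state, without advancing time (a new reading comes with each control period).
- cams.get_image(name): name is "scene" or "top" or "wrist"; returns a dict with "img" (384x512x3 uint8, red, green, blue), "range_z" (384x512 float32, m along the optical axis (not along the pixel's ray), 0 where there is no reading), "K" (3x3 intrinsics, pixels), "distortion" ([k1, k2, p1, p2, k3] as OpenCV has them; the pictures are not rectified), "R" (3x3) and "t" (3): a world point X has camera coordinates R X + t; the wrist camera has in their place "mount" (4x4, takes a point from camera to tool coordinates, whose origin is the TCP and whose axes are the flange's). Camera axes: x right, y down, z forward; pixel columns grow to the right and rows downward; lengths in m; the calibration is good to about 2 mm. A picture is of the moment at which its call begins: read the wrist's pose just before it.
- workorder.finish_job(): hands the job in; it is judged then, once.
The state is a dict: "time": time; "joint_positions": joint angles; "joint_vel": joint speeds; "joint_efforts": joint torques, N m; "eef_pos": TCP position; "tcp_rot": TCP orientation; "force": force on the tool from outside, world axes, zero at the start; "ft_torque": the same for the moment, N m; "finger_gap": opening from 0.0 (shut) to 1.0 (fully open); "grasp_force": force on a finger pad.
Only numpy, scipy, OpenCV 4.12 (cv2) and the standard library are available. Lean on these libraries where they do the work, as an engineer would, in place of code of your own. Each camera call takes 0.05 s, during which the arm holds its last target. There are 200 camera calls.

## Working session

There is one attempt and no reset: what is moved stays moved. The work goes in short steps, Python scripts to look and compute and a shell command to move; the robot and the scene stay as the last step left them, time stands still between calls to the robot, and variables do not carry over. Pictures are saved under pics/ and viewed, at most 10 in all, crops included, and the job is handed in when it is done.

```bash
mkdir -p pics; ls; python3 - <<'E'
from bench import status,cams,env
import cv2,numpy as np
s=status.sense();print(s['time'],s['eef_pos'],s['tcp_rot'],s['finger_gap'],env.tip_reach)
ims=[]
for n in('scene','top'):
    c=cams.get_image(n);np.savez(''+n+'0.npz',**c);print(n,c['K'].tolist(),c['distortion'],c['R'].tolist(),c['t'])
    cv2.imwrite(f'pics/{n}0.png',c['img'][:,:,::-1])
E
```

```text
pics
0.0 [ 0.25916986 -0.51301428  0.25282451] [ 9.72773441e-01  2.31757489e-01 -1.46015004e-04 -5.26321080e-04] 0.9998271493663716 0.022
scene [[489.65136577653016, 0.0, 254.0923615617982], [0.0, 489.65136577653016, 194.0729604677688], [0.0, 0.0, 1.0]] [-0.1149331  0.         0.         0.         0.       ] [[-0.637284544345068, -0.7704941673083776, -0.014392625982384258], [-0.29553085644390853, 0.2616002327080121, -0.9188181708785716], [0.7117091557851627, -0.5812951542812684, -0.3944185862515701]] [0.36988088 0.24836455 1.18871805]
top [[363.6901158460226, 0.0, 258.56414386408585], [0.0, 363.6901158460226, 194.42295770665814], [0.0, 0.0, 1.0]] [-0.02665005  0.          0.          0.          0.        ] [[-0.002048556651357547, -0.9996264615880105, 0.027253269687875212], [-0.9950012389881097, -0.0006834569110451193, -0.09986023882796187], [0.09984156362844591, -0.0273216064623701, -0.9946281677051692]] [-0.02376882  0.5915988   0.92165235]
```

View pics/scene0.png

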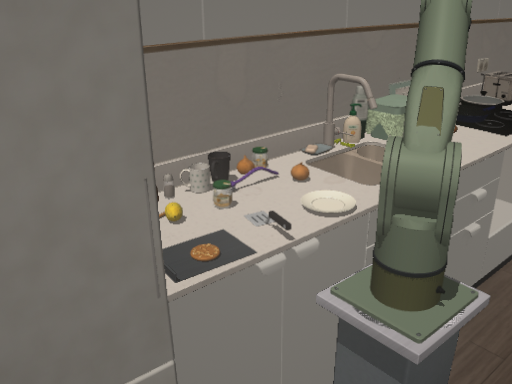

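View pics/top0.png

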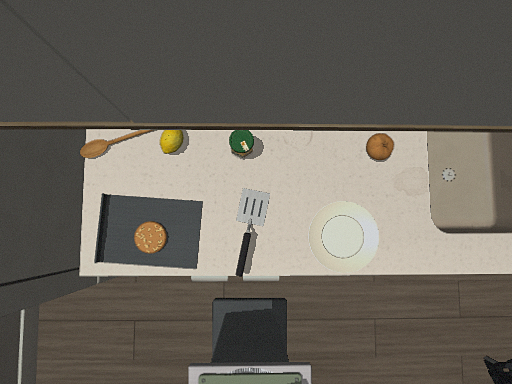

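The top view shows the sheet on the left (lip at column 103), with the biscuit at (150,237), the turner blade at (253,207), handle end at (241,275), the plate at (343,236), the jar at (242,142), the lemon at (172,140) and the onion at (380,147). The scene view shows the same objects: biscuit (205,252), turner handle (280,220), plate (329,203).

```bash
cat > h.py <<'E'
import cv2,numpy as np
def cam(n):
    from bench import cams
    return cams.get_image(n)
def rays(c,uv):
    p=cv2.undistortPoints(np.float64(uv).reshape(-1,1,2),c['K'],np.float64(c['distortion'])).reshape(-1,2)
    d=np.c_[p,np.ones(len(p))]@c['R']; return -c['R'].T@c['t'],d
def plane(c,uv,z):
    o,d=rays(c,uv); return o+d*((z-o[2])/d[:,2])[:,None]
def tri(c1,p1,c2,p2):
    o1,d1=rays(c1,p1);o2,d2=rays(c2,p2);A=np.c_[d1[0],-d2[0]];s=np.linalg.lstsq(A,o2-o1,rcond=None)[0]
    a=o1+d1[0]*s[0];b=o2+d2[0]*s[1];return (a+b)/2,np.linalg.norm(a-b)
def big(m,roi):
    M=np.zeros_like(m,np.uint8);x0,y0,x1,y1=roi;M[y0:y1,x0:x1]=(m[y0:y1,x0:x1]>0)
    k=max(cv2.findContours(M,0,cv2.CHAIN_APPROX_NONE)[0],key=cv2.contourArea);return k.reshape(-1,2).astype(float)
E
python3 - <<'E'
from h import *
T=dict(np.load('top0.npz'));S=dict(np.load('scene0.npz'))
np.set_printoptions(precision=4,suppress=True)
hT=cv2.cvtColor(T['img'],cv2.COLOR_RGB2HSV);hS=cv2.cvtColor(S['img'],cv2.COLOR_RGB2HSV)
org=lambda h:((h[...,0]<22)&(h[...,1]>110)&(h[...,2]>70))
def circ(c,k,z):
    p=plane(c,k,z);(a,r)=cv2.minEnclosingCircle(np.float32(p[:,:2]));return np.r_[p[:,:2].mean(0),a,r]
bT=big(org(hT),(110,205,190,270));bS=big(org(hS),(180,235,230,270))
print('biscuit top',circ(T,bT,.014),'scene',circ(S,bS,.014))
eT=cv2.fitEllipse(np.float32(bT))[0];eS=cv2.fitEllipse(np.float32(bS))[0];print(eT,eS,tri(T,eT,S,eS))
# sheet
dark=hT[...,2]<90
k=big(dark,(88,185,215,272));q=cv2.minAreaRect(np.float32(plane(T,k,.003)[:,:2]));print('sheet',q,cv2.boxPoints(q))
# plate
for c,h,roi in((T,hT,(300,190,390,280)),(S,hS,(295,188,362,218))):
    m=(h[...,1]<45)&(h[...,2]>0);x0,y0,x1,y1=roi
    print(h[y0:y1:9,(x0+x1)//2].tolist())
# handle
k=big(hT[...,2]<60,(230,225,260,282));
p=plane(T,k,.058);print('handle',cv2.minAreaRect(np.float32(p[:,:2])),cv2.boxPoints(cv2.minAreaRect(np.float32(p[:,:2]))))
ks=big(hS[...,2]<60,(262,205,296,233));
print(cv2.boxPoints(cv2.minAreaRect(np.float32(k))),cv2.boxPoints(cv2.minAreaRect(np.float32(ks))))
big_=lambda im,x0,y0,x1,y1:cv2.resize(im[y0:y1,x0:x1,::-1],None,fx=5,fy=5,interpolation=cv2.INTER_CUBIC)
a=big_(T['img'],225,180,275,285);b=big_(S['img'],240,200,300,245)
o=np.zeros((525,560,3),np.uint8);o[:a.shape[0],:250]=a;o[:b.shape[0],255:555]=b;cv2.imwrite('pics/crop1.png',o)
E
```

```text
biscuit top [0.4813 0.2599 0.4814 0.26   0.0421] scene [0.4805 0.2631 0.481  0.2631 0.0465]
(149.83804321289062, 236.88316345214844) (204.66819763183594, 251.96934509277344) (array([0.4817, 0.2612, 0.0122]), np.float64(0.0013257129622463548))
sheet ((0.4974414110183716, 0.266903817653656), (0.26977670192718506, 0.18274430930614471), 85.95755004882812) [[0.3968 0.1388]
 [0.5791 0.1259]
 [0.5981 0.395 ]
 [0.4158 0.4079]]
[[19, 30, 202], [15, 33, 203], [35, 29, 210], [35, 14, 213], [40, 18, 210], [36, 17, 209], [39, 17, 209], [39, 19, 211], [31, 27, 209], [27, 32, 206]]
[[16, 29, 192], [22, 27, 221], [19, 36, 217], [18, 29, 104]]
handle ((0.4388112723827362, 0.01586736924946308), (0.016654154285788536, 0.10902240872383118), 78.6332778930664) [[ 0.3837  0.0184]
 [ 0.4906 -0.003 ]
 [ 0.4939  0.0133]
 [ 0.387   0.0348]]
[[235.3462 275.2693]
 [244.     232.    ]
 [250.5385 233.3077]
 [241.8846 276.5769]] [[267.3118 215.6529]
 [269.2471 212.6118]
 [284.4529 222.2883]
 [282.5176 225.3294]]
```

View pics/crop1.png

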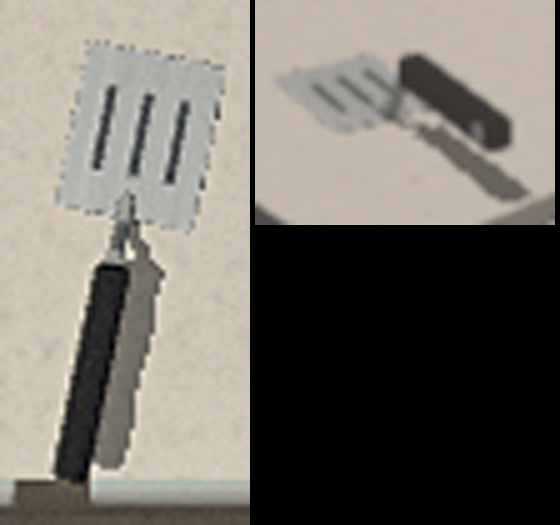

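The crop shows the blade corners at about (90,40), (223,67), (190,232) and (58,200) in crop pixels. The handle runs straight back from the blade, its top in black.

```bash
python3 - <<'E'
from h import *
T=dict(np.load('top0.npz'));S=dict(np.load('scene0.npz'))
np.set_printoptions(precision=4,suppress=True)
hT=cv2.cvtColor(T['img'],cv2.COLOR_RGB2HSV);hS=cv2.cvtColor(S['img'],cv2.COLOR_RGB2HSV)
p=plane(T,np.array([[90,40],[223,67],[190,232],[58,200]])/5+[225,180],.002)[:,:2]
print('blade',p.mean(0),np.degrees(np.arctan2(*( (p[0]+p[1]-p[2]-p[3])[::-1]))),np.linalg.norm(np.diff(p,axis=0),axis=1))
# handle ends, both views
kT=big(hT[...,2]<75,(230,225,260,282));kS=big(hS[...,2]<75,(262,205,296,233))
cT=cv2.minAreaRect(np.float32(kT));cS=cv2.minAreaRect(np.float32(kS));print(cT,cS,'handle centre',tri(T,cT[0],S,cS[0]))
# plate by height map in both views
for n,c in(('top',T),('scene',S)):
    v,u=np.mgrid[0:384,0:512];uv=np.c_[u.ravel(),v.ravel()];o,d=rays(c,uv);X=(o+d*c['range_z'].reshape(-1,1)).reshape(384,512,3)
    w=(abs(X[...,0]-.48)<.16)&(abs(X[...,1]+.24)<.16)
    m=w&(X[...,2]>.012)&(X[...,2]<.04);q=X[m]
    print(n,m.sum(),cv2.minEnclosingCircle(np.float32(q[:,:2])),q[:,2].max(), cv2.fitEllipse(np.float32(q[:,:2])))
    f=(np.hypot(X[...,0]-.48,X[...,1]+.24)<.04);print(np.median(X[f][:,2]))
g=cv2.cvtColor(T['img'],cv2.COLOR_RGB2GRAY);g=cv2.createCLAHE(4).apply(g)
H=cv2.HoughCircles(g[185:285,295:395],cv2.HOUGH_GRADIENT_ALT,1,1,param1=120,param2=.7,minRadius=15,maxRadius=40);print(H)
if H is not None:
  for x in H[0]: print(x[2],plane(T,x[:2]+[295,185],.02 if x[2]>28 else .005))
E
```

```text
blade [ 0.5608 -0.0101] -11.326546287107087 [0.0732 0.0905 0.0726]
((242.84317016601562, 254.2618408203125), (7.057851314544678, 44.133182525634766), 11.633633613586426) ((279.21893310546875, 219.88648986816406), (25.806034088134766, 6.175803184509277), 36.02737045288086) handle centre (array([0.4387, 0.017 , 0.0496]), np.float64(0.0018812180998202632))
top 1615 ((0.48191893100738525, -0.24863408505916595), 0.09522342681884766) 0.02382649885236121 ((0.4817444086074829, -0.24831967055797577), (0.17003582417964935, 0.17083391547203064), 126.150146484375)
0.004769869951120886
scene 376 ((0.48476442694664, -0.2443733811378479), 0.09890016913414001) 0.022824355547850894 ((0.48278146982192993, -0.24630281329154968), (0.1691005825996399, 0.17284579575061798), 50.21673583984375)
0.004715159814086212
[[[53.     59.     31.7051]
  [46.     56.     22.5225]]]
31.705126 [[ 0.4616 -0.2596  0.02  ]]
22.522532 [[ 0.4691 -0.245   0.005 ]]
```

```bash
python3 -m handwheel '[[0.015,-0.014,0,0.05],[0.04,-0.037,0,0.1],[0.07,-0.065,0,0.15],[0.1,-0.092,0,0.2],[0.13,-0.12,0,0.25],[0.16,-0.147,0,0.3],[0.19,-0.175,0,0.36],[0.22,-0.202,0,0.42],[0.25,-0.23,0,0.48],[0.28,-0.257,0,0.54],[0.31,-0.283,0,0.6],[0.34,-0.31,0,0.665]]' 1 60
cat >> h.py <<'E'
from scipy.spatial.transform import Rotation as Ro
def go(xyz,yaw=None):
    from bench import status
    s=status.sense();R=Ro.from_quat(s['tcp_rot']).as_matrix();p=np.array(s['eef_pos'])
    y=np.degrees(np.arctan2(R[1,0],R[0,0]));print('t',round(s['time'],2),'p',p.round(4),'yaw',round(y,2),'tilt',R[:2,2].round(4),'F',np.round(s['force'],1),'gap',round(s['finger_gap'],3),'gf',round(s['grasp_force'],1),'q',np.round(s['joint_positions'],2))
    print('shift',(R.T@(np.array(xyz)-p)).round(4),'turn',None if yaw is None else round(-np.radians(yaw-y),4))
E
python3 -c "
from h import *
go([.458,.0115,.15],-11.3)"
```

```text
time: 1.1
eef_pos: [0.4225, -0.0834, 0.2533]
tcp_rot: [0.995, -0.099, -0.0, -0.0]
force: [0.9, -1.2, -0.9]
finger_gap: 1.001
grasp_force: 0.0
t 1.1 p [ 0.4225 -0.0834  0.2533] yaw -11.34 tilt [-0.  0.] F [ 0.9 -1.2 -0.9] gap 1.001 gf 0.0 q [-0.04  0.52  0.26  1.98 -0.21  0.67 -1.41]
shift [ 0.0161 -0.1001  0.1033] turn -0.0007
```

```bash
python3 -m handwheel '[[0.004,-0.025,0.02,0],[0.01,-0.055,0.05,0],[0.016,-0.085,0.08,0],[0.016,-0.1,0.103,0],[0.016,-0.1,0.103,0],[0.016,-0.1,0.103,0]]' | head -2
python3 - <<'E'
from h import *
from bench import status
go([.458,.0115,.15],-11.3)
s=status.sense();c=cam('wrist');R=Ro.from_quat(s['tcp_rot']).as_matrix()
M=np.array(c['mount']);W=np.eye(4);W[:3,:3]=R;W[:3,3]=s['eef_pos'];W=W@M;c['R']=W[:3,:3].T;c['t']=-W[:3,:3].T@W[:3,3]
cv2.imwrite('pics/w1.png',c['img'][:,:,::-1]);np.savez('w1.npz',**c);print(M)
E
```

```text
time: 1.6
eef_pos: [0.4567, 0.0101, 0.1494]
t 1.6 p [0.4567 0.0101 0.1494] yaw -11.09 tilt [-0.0025 -0.0002] F [0.2 0.1 0.6] gap 0.998 gf 0.0 q [-0.2   0.73  0.19  2.03 -0.32  0.41 -1.53]
shift [ 0.001  -0.0016 -0.0006] turn 0.0036
[[ 1.13451938e-03 -9.63969938e-01 -2.66008783e-01  6.70988411e-02]
 [ 9.99999344e-01  1.05220400e-03  4.51961066e-04 -1.55877373e-03]
 [-1.55781375e-04 -2.66009121e-01  9.63970499e-01 -1.19867865e-01]
 [ 0.00000000e+00  0.00000000e+00  0.00000000e+00  1.00000000e+00]]
```

View pics/w1.png

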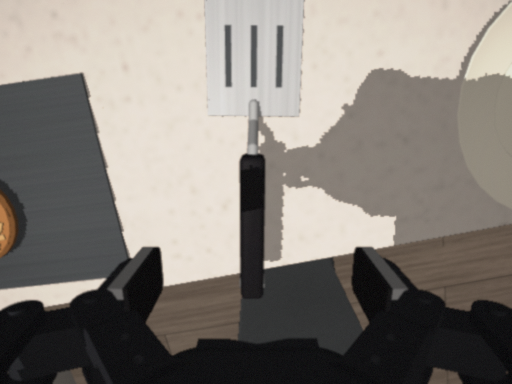

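The wrist view shows the handle upright at columns 240–264, rows 153–298, between the pads. The blade is above it, and the sheet's near edge runs from (82,73) to about (130,275).

```bash
python3 - <<'E'
from h import *
c=dict(np.load('w1.npz'));np.set_printoptions(precision=4,suppress=True)
h=plane(c,[[252,155],[252,296],[240,220],[264.5,220]],.058);print(h,np.degrees(np.arctan2(*(h[0]-h[1])[1::-1])),np.linalg.norm(h[0]-h[1]),np.linalg.norm(h[2]-h[3]))
b=plane(c,[[207,115],[300,116]],.002);print(b)
s=plane(c,[[82,73],[128,253]],.003);print(s,np.degrees(np.arctan2(*(s[0]-s[1])[1::-1])))
go(np.r_[h[1][:2]+(h[0]-h[1])[:2]*75/110,.051],-11.3)
E
```

```text
[[0.4948 0.0075 0.058 ]
 [0.3905 0.0283 0.058 ]
 [0.4517 0.0247 0.058 ]
 [0.4484 0.0078 0.058 ]] -11.275981956785373 0.10642949734772002 0.01719825582326677
[[ 0.5263  0.0393  0.002 ]
 [ 0.5111 -0.0348  0.002 ]]
[[0.5769 0.1287 0.003 ]
 [0.4213 0.1387 0.003 ]] -3.6754267563782674
t 1.65 p [0.4571 0.0092 0.1504] yaw -11.17 tilt [-0.0007 -0.0004] F [ 0.7 -0.6 -0. ] gap 0.994 gf 0.0 q [-0.2   0.73  0.19  2.03 -0.32  0.41 -1.53]
shift [ 0.0036 -0.0057  0.0994] turn 0.0022
```

```bash
python3 -m handwheel '[[0.002,-0.005,0.02,0],[0.002,-0.005,0.05,0],[0.002,-0.005,0.08,0],[0.002,-0.005,0.095,0],[0.002,-0.005,0.099,0],[0.002,-0.005,0.099,0],[0.002,-0.005,0.099,0]]' | head -2
python3 -m handwheel '[[0,0,0,0],[0,0,0,0],[0,0,0,0],[0,0,0,0],[0,0,0,0],[0,0,0,0],[0,0,0,0],[0,0,0,0],[0,0,0,0],[0,0,0,0]]' 0 120
```

```text
time: 2.23
eef_pos: [0.4607, 0.0137, 0.0526]
time: 3.07
eef_pos: [0.4602, 0.0143, 0.0515]
tcp_rot: [0.995, -0.097, 0.0, -0.0]
force: [-0.8, 0.5, 6.1]
finger_gap: 0.189
grasp_force: 116.8
```

```bash
python3 -m handwheel '[[0,0,-0.005,0],[0,0,-0.02,0],[0,0,-0.04,0],[0,0,-0.06,0],[0,0,-0.075,0],[0,0,-0.08,0],[0,0,-0.08,0],[0,0,-0.08,0]]'
python3 - <<'E'
from h import *
go([.46,.01,.13],86)
T=cam('top');S=cam('scene')
a=cv2.resize(T['img'][150:290,200:300,::-1],None,fx=4,fy=4);b=cv2.resize(S['img'][150:290,215:315,::-1],None,fx=4,fy=4)
cv2.imwrite('pics/lift.png',np.hstack([a,b]))
E
```

```text
time: 3.73
eef_pos: [0.4601, 0.0143, 0.1309]
tcp_rot: [0.995, -0.097, -0.0, -0.0]
force: [0.1, 0.4, -1.6]
finger_gap: 0.185
grasp_force: 117.1
t 3.73 p [0.4601 0.0143 0.1309] yaw -11.15 tilt [-0.0003  0.0002] F [ 0.1  0.4 -1.6] gap 0.185 gf 117.1 q [-0.2   0.77  0.17  2.03 -0.34  0.37 -1.52]
shift [0.0008 0.0043 0.0009] turn -1.6957
```

View pics/lift.png

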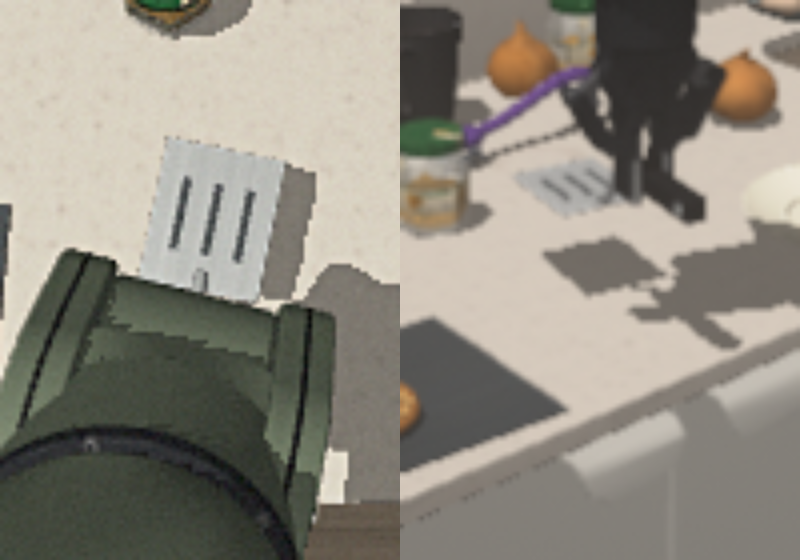

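The turner is up in the grip: the blade is in the top crop at about (215,215), clear of its shadow. Next I check the blade tilt with wrist depth and work out the route to the sheet.

```bash
cat >> h.py <<'E'
def wcam():
    from bench import status
    s=status.sense();c=cam('wrist');W=np.eye(4);W[:3,:3]=Ro.from_quat(s['tcp_rot']).as_matrix();W[:3,3]=s['eef_pos'];W=W@np.array(c['mount']);c['R']=W[:3,:3].T;c['t']=-W[:3,:3].T@W[:3,3];return c
def cloud(c):
    v,u=np.mgrid[0:384,0:512];o,d=rays(c,np.c_[u.ravel(),v.ravel()]);return (o+d*c['range_z'].reshape(-1,1)).reshape(384,512,3)
def blade(c,r0=8,r1=105,c0=215,c1=292):
    # plane fit in turner-ish axes: pitch(front up +), roll
    X=cloud(c);P=X[r0:r1,c0:c1].reshape(-1,3);ok=c['range_z'][r0:r1,c0:c1].ravel()>0;P=P[ok]
    for _ in range(4):
        A=np.c_[P[:,:2],np.ones(len(P))];k=np.linalg.lstsq(A,P[:,2],rcond=None)[0];e=abs(A@k-P[:,2]);P=P[e<max(.003,1.5*np.median(e))]
    f=-c['R'][1];f=f[:2]/np.linalg.norm(f[:2]);l=np.array([-f[1],f[0]])
    print('blade centre',P.mean(0).round(4),'n',len(P),'pitch up deg',np.degrees(np.arctan(k[:2]@f)).round(2),'roll',np.degrees(np.arctan(k[:2]@l)).round(2));return k
E
python3 - <<'E'
from h import *
c=wcam();np.savez('w2.npz',**c);blade(c);X=cloud(c)
for r in range(0,130,15): print(r,X[r,220].round(3),X[r,270].round(3),X[r,288].round(3))
E
```

```text
blade centre [ 5.517e-01 -3.000e-04  7.960e-02] n 7378 pitch up deg -0.14 roll 0.04
0 [0.579 0.01  0.08 ] [ 0.575 -0.013  0.079] [ 0.573 -0.022  0.08 ]
15 [0.573 0.012 0.08 ] [ 0.568 -0.012  0.081] [ 0.567 -0.02   0.08 ]
30 [0.566 0.013 0.08 ] [ 0.561 -0.011  0.081] [ 0.56  -0.019  0.08 ]
45 [0.56  0.015 0.079] [ 0.555 -0.009  0.08 ] [ 0.553 -0.018  0.08 ]
60 [0.553 0.016 0.079] [ 0.548 -0.008  0.078] [ 0.546 -0.017  0.08 ]
75 [0.546 0.018 0.081] [ 0.541 -0.007  0.079] [ 0.54  -0.016  0.078]
90 [0.539 0.019 0.079] [ 0.534 -0.006  0.08 ] [ 0.532 -0.015  0.08 ]
105 [0.532 0.021 0.08 ] [ 0.527 -0.004  0.079] [ 0.525 -0.013  0.08 ]
120 [0.525 0.023 0.08 ] [ 0.52  -0.003  0.08 ] [ 0.518 -0.012  0.08 ]
```

```bash
python3 -m handwheel '[[0,0.01,0,-0.06],[0.002,0.02,0,-0.17],[0.004,0.03,0,-0.28],[0.006,0.04,0,-0.39],[0.008,0.05,0,-0.5],[0.01,0.06,0,-0.61],[0.0125,0.063,0,-0.72],[0.0125,0.063,0,-0.83],[0.0125,0.063,0,-0.94],[0.0125,0.063,0,-1.05],[0.0125,0.063,0,-1.16],[0.0125,0.063,0,-1.27]]' | head -2
python3 -c "
from h import *
go([.4604,-.05,.1],86.1)"
```

```text
time: 4.88
eef_pos: [0.4601, -0.05, 0.1307]
t 4.88 p [ 0.4601 -0.05    0.1307] yaw 61.9 tilt [-0.0009  0.0006] F [-0.2 -0.1 -1.7] gap 0.182 gf 117.2 q [ 0.11  0.76 -0.13  2.02  0.25  0.38 -0.7 ]
shift [0.0002 0.0003 0.0307] turn -0.4224
```

```bash
python3 -m handwheel '[[0,0,0,-0.08],[0,0,0.01,-0.18],[0,0,0.025,-0.28],[0,0,0.04,-0.36],[0,0,0.055,-0.41],[0,0,0.06,-0.422],[0,0,0.06,-0.422],[0,0,0.06,-0.422]]' | head -2
python3 - <<'E'
from h import *
np.set_printoptions(precision=4,suppress=True)
go([.4604,-.05,.0555],86.1)
c=wcam();np.savez('w3.npz',**c);blade(c)
h=cv2.cvtColor(c['img'],cv2.COLOR_RGB2HSV)
T=cam('top');hT=cv2.cvtColor(T['img'],cv2.COLOR_RGB2HSV)
b=big((hT[...,0]<22)&(hT[...,1]>110)&(hT[...,2]>70),(110,205,190,270));(a,r)=cv2.minEnclosingCircle(np.float32(plane(T,b,.014)[:,:2]));print('bisc',a,r)
im=np.hstack([cv2.resize(T['img'][180:290,90:270,::-1],None,fx=2.2,fy=2.2),cv2.resize(c['img'][:,:,::-1],(400,300))[:242]])
cv2.imwrite('pics/pre.png',im)
E
```

```text
time: 5.55
eef_pos: [0.4602, -0.05, 0.0714]
t 5.55 p [ 0.4602 -0.05    0.0714] yaw 85.67 tilt [-0.0006  0.0002] F [-0.2 -0.4 -0.8] gap 0.187 gf 117.1 q [ 0.11  0.89 -0.14  2.05  0.46  0.23 -0.5 ]
shift [-0.      0.0002  0.0159] turn -0.0074
blade centre [0.4652 0.0446 0.0206] n 7375 pitch up deg 0.01 roll 0.2
bisc (0.48141181468963623, 0.260012149810791) 0.042062338441610336
```

View pics/pre.png

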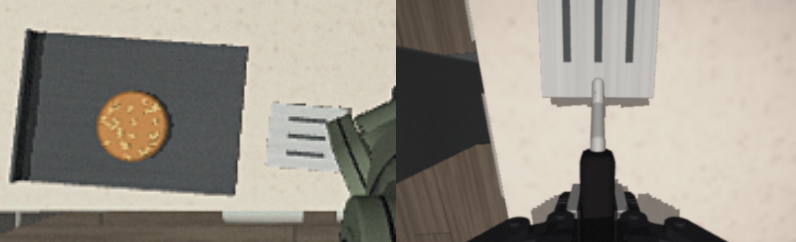

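The top crop shows the blade's front edge about 30 mm short of the sheet's open edge, lined up with the biscuit at crop (135,125). I'll lower it and move over the sheet edge.

```bash
python3 -m handwheel '[[0,0,0.005,-0.007],[0,0,0.012,-0.007],[0,0,0.014,-0.007],[0.01,0,0.014,-0.007],[0.025,0,0.014,-0.007],[0.045,0,0.014,-0.007],[0.06,0,0.014,-0.007],[0.07,0,0.014,-0.007],[0.075,0,0.014,-0.007],[0.075,0,0.0145,-0.007],[0.075,0,0.015,-0.007],[0.075,0,0.0155,-0.007]]' | grep -E 'time|eef|force'
python3 -m handwheel '[[0,0,0.0005,0],[0,0,0.001,0],[0,0,0.0015,0],[0,0,0.0015,0],[0,0,0.0015,0]]' | grep -E 'time|eef|force'
python3 -c "
from h import *
go([.4815,.2605,.055],86.1)
blade(wcam())"
```

```text
time: 6.65
eef_pos: [0.4657, 0.0239, 0.0558]
force: [0.9, -0.4, -1.7]
grasp_force: 117.1
time: 7.07
eef_pos: [0.4658, 0.0245, 0.0544]
force: [0.5, -2.9, 1.1]
grasp_force: 117.6
t 7.07 p [0.4658 0.0245 0.0544] yaw 86.16 tilt [ 0.     -0.0001] F [ 0.5 -2.9  1.1] gap 0.185 gf 117.6 q [-0.07  0.92 -0.1   2.04  0.41  0.19 -0.6 ]
shift [ 2.365e-01 -2.000e-04 -7.000e-04] turn 0.001
blade centre [0.4701 0.119  0.0042] n 7364 pitch up deg 0.38 roll 0.17
```

```bash
python3 -m handwheel '[[0.005,0,0.0003,0],[0.012,0,0.0003,0],[0.02,0,0.0003,0],[0.03,0,0.0003,0],[0.04,0,0.0003,0],[0.05,0,0.0003,0],[0.06,0,0.0003,0],[0.07,0,0.0003,0],[0.08,0,0.0003,0],[0.09,0,0.0003,0],[0.097,0,0.0003,0],[0.1,0,0.0003,0]]' | grep -E 'time|eef|force'
python3 - <<'E'
from h import *
go([.4815,.2605,.0545],86.1)
T=cam('top');hT=cv2.cvtColor(T['img'],cv2.COLOR_RGB2HSV)
b=big((hT[...,0]<22)&(hT[...,1]>110)&(hT[...,2]>70),(80,205,190,270));(a,r)=cv2.minEnclosingCircle(np.float32(plane(T,b,.014)[:,:2]));print('bisc',a,r)
E
```

```text
time: 8.12
eef_pos: [0.4724, 0.1259, 0.0543]
force: [-0.5, -8.0, 13.5]
grasp_force: 119.4
t 8.12 p [0.4724 0.1259 0.0543] yaw 86.23 tilt [ 0.0002 -0.0002] F [-0.5 -8.  13.5] gap 0.186 gf 119.4 q [-0.27  0.93 -0.1   1.97  0.32  0.26 -0.71]
shift [ 0.1349  0.0002 -0.0002] turn 0.0023
bisc (0.48228389024734497, 0.31145811080932617) 0.04194989800453186
```

```bash
python3 -m handwheel '[[0.003,0,-0.0002,0],[0.008,0,-0.0003,0],[0.014,0,-0.0003,0],[0.02,0,-0.0003,0],[0.026,0,-0.0003,0],[0.032,0,-0.0003,0],[0.038,0,-0.0003,0],[0.044,0,-0.0003,0],[0.05,0,-0.0003,0],[0.056,0,-0.0003,0],[0.06,0,-0.0003,0],[0.06,0,-0.0003,0]]' | grep -E 'time|eef|force'
python3 - <<'E'
from h import *
go([.4815,.2605,.0545],86.1);c=wcam();blade(c,60,105)
T=cam('top');hT=cv2.cvtColor(T['img'],cv2.COLOR_RGB2HSV)
b=big((hT[...,0]<22)&(hT[...,1]>110)&(hT[...,2]>70),(80,205,190,270));(a,r)=cv2.minEnclosingCircle(np.float32(plane(T,b,.014)[:,:2]));print('bisc',a,r)
im=np.hstack([cv2.resize(T['img'][180:290,90:270,::-1],None,fx=2.2,fy=2.2),cv2.resize(c['img'][:,:,::-1],(400,300))[:242]])
cv2.imwrite('pics/mid.png',im)
E
```

```text
time: 9.17
eef_pos: [0.4762, 0.186, 0.0545]
force: [-0.6, -1.2, 4.8]
grasp_force: 118.2
t 9.17 p [0.4762 0.186  0.0545] yaw 86.25 tilt [0.0002 0.0005] F [-0.6 -1.2  4.8] gap 0.191 gf 118.2 q [-0.38  0.94 -0.11  1.89  0.28  0.32 -0.77]
shift [0.0747 0.0004 0.0001] turn 0.0026
blade centre [0.4796 0.2685 0.0043] n 3382 pitch up deg 0.87 roll 0.2
bisc (0.507159411907196, 0.3596866726875305) 0.030107395723462105
```

View pics/mid.png

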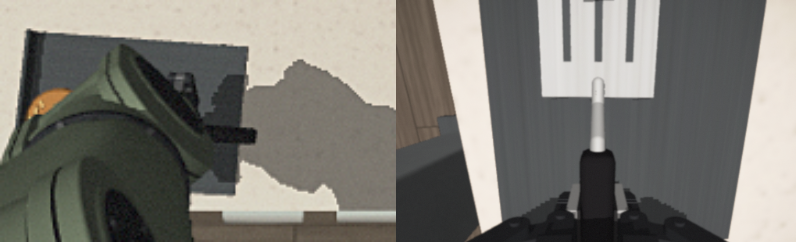

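```bash
python3 -m handwheel '[[0.003,0,0,0],[0.007,0,0,0],[0.012,0,0,0],[0.017,0,0,0],[0.022,0,0,0],[0.027,0,0,0],[0.032,0,0,0],[0.037,0,0,0],[0.041,0,0,0],[0.044,0,0,0],[0.046,0,0,0],[0.046,0,0,0]]' | grep -E 'time|eef|force'
python3 - <<'E'
from h import *
go([.4815,.2605,.0545],86.1)
S=cam('scene');cv2.imwrite('pics/under.png',cv2.resize(S['img'][200:300,130:290,::-1],None,fx=4,fy=4,interpolation=cv2.INTER_CUBIC))
E
```

```text
time: 10.27
eef_pos: [0.4792, 0.2313, 0.0546]
force: [-0.9, -3.3, 6.5]
grasp_force: 118.8
t 10.27 p [0.4792 0.2313 0.0546] yaw 86.22 tilt [-0. -0.] F [-0.9 -3.3  6.5] gap 0.192 gf 118.8 q [-0.45  0.96 -0.11  1.81  0.25  0.39 -0.81]
shift [0.0293 0.0004 0.0001] turn 0.0021
```

View pics/under.png

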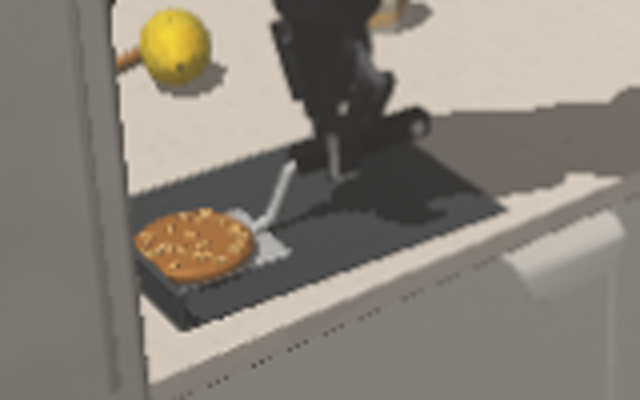

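The blade is under the biscuit (crop (195,245)), which rests against the lip; about 15 mm of the blade's rear shows. I'll push 3 mm further, then lift gently.

```bash
python3 -m handwheel '[[0.002,0,0,0],[0.003,0,0,0],[0.003,0,-0.001,0],[0.003,0,-0.003,0],[0.002,0,-0.005,0],[0,0,-0.007,0],[-0.004,0,-0.01,0],[-0.009,0,-0.014,0],[-0.014,0,-0.019,0],[-0.019,0,-0.024,0],[-0.022,0,-0.028,0],[-0.023,0,-0.03,0]]' | grep -E 'time|eef|force'
python3 -m handwheel '[[0,0,-0.003,0],[0,0,-0.008,0],[0,0,-0.015,0],[0,0,-0.022,0],[0,0,-0.027,0],[0,0,-0.03,0],[0,0,-0.03,0]]' | grep -E 'time|eef|force'
python3 - <<'E'
from h import *
go([.482,-.35,.1345],86.1);c=wcam();blade(c,85,105)
S=cam('scene');cv2.imwrite('pics/up.png',np.hstack([cv2.resize(S['img'][200:300,130:255,::-1],(500,400),interpolation=cv2.INTER_CUBIC),cv2.resize(c['img'][:300,130:355,::-1],(300,400))]))
E
```

```text
time: 11.32
eef_pos: [0.4782, 0.2067, 0.0851]
force: [0.2, 0.7, -2.5]
grasp_force: 117.0
time: 11.9
eef_pos: [0.4782, 0.2075, 0.115]
force: [-0.9, 0.3, -1.6]
grasp_force: 117.0
t 11.9 p [0.4782 0.2075 0.115 ] yaw 86.18 tilt [0.0008 0.0006] F [-0.9  0.3 -1.6] gap 0.191 gf 117.0 q [-0.39  0.84 -0.15  1.83  0.24  0.49 -0.77]
shift [-0.556   0.041  -0.0198] turn 0.0014
blade centre [0.4814 0.2838 0.071 ] n 864 pitch up deg 62.65 roll 0.13
```

View pics/up.png

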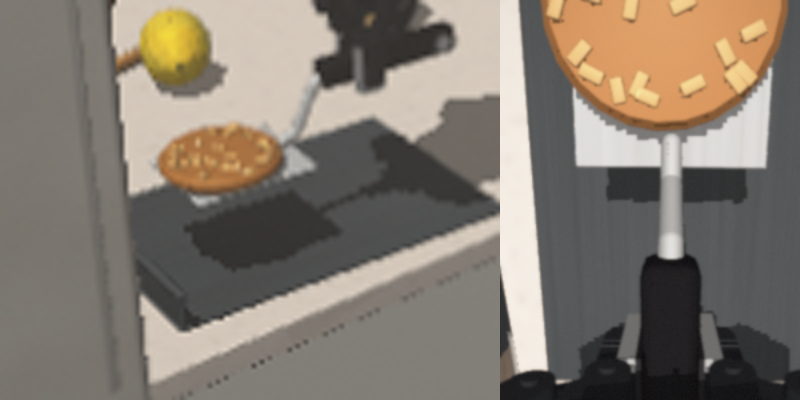

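The biscuit lies on the blade, lifted clear: left crop (220,158), and in the wrist crop its near rim sits about 10 mm ahead of the blade's rear edge. Next I carry it smoothly to the plate.

```bash
python3 -m handwheel '[[-0.003,0,-0.001,0],[-0.008,0.0005,-0.003,0],[-0.015,0.001,-0.005,0],[-0.024,0.0015,-0.008,0],[-0.035,0.002,-0.011,0],[-0.048,0.003,-0.013,0],[-0.063,0.004,-0.015,0],[-0.079,0.005,-0.015,0],[-0.096,0.006,-0.015,0],[-0.114,0.007,-0.015,0],[-0.132,0.008,-0.015,0],[-0.15,0.0095,-0.015,0]]' | grep -E 'time|eef'
python3 -m handwheel '[[-0.018,0.001,0,0],[-0.036,0.002,0,0],[-0.054,0.003,0,0],[-0.072,0.0045,0,0],[-0.09,0.0055,0,0],[-0.108,0.0065,0,0],[-0.126,0.008,0,0],[-0.144,0.009,0,0],[-0.162,0.01,0,0],[-0.18,0.011,0,0],[-0.198,0.0125,0,0],[-0.216,0.0135,0,0]]' | grep -E 'time|eef'
python3 -m handwheel '[[-0.018,0.001,0,0],[-0.036,0.002,0,0],[-0.054,0.003,0,0],[-0.072,0.0045,0,0],[-0.09,0.0055,0,0],[-0.107,0.0065,0,0],[-0.123,0.0075,0,0],[-0.138,0.0085,0,0],[-0.152,0.0095,0,0],[-0.164,0.0105,0,0],[-0.174,0.011,0,0],[-0.182,0.0115,0,0]]' | grep -E 'time|eef'
python3 -m handwheel '[[-0.006,0.0005,0,0],[-0.01,0.0005,0,0],[-0.012,0.0005,0,0],[-0.012,0.0005,0,0],[-0.012,0.0005,0,0]]' | grep -E 'time|eef'
python3 - <<'E'
from h import *
go([.475,-.353,.0955],86.1);c=wcam();X=cloud(c);h=cv2.cvtColor(c['img'],cv2.COLOR_RGB2HSV)
m=(h[...,0]<22)&(h[...,1]>110)&(h[...,2]>70);m[:,:130]=0;m[:,380:]=0;m[200:]=0;k=big(m,(130,0,380,200));i=k[:,1].argmax();print('near rim px',k[i],plane(c,[k[i]],.09))
blade(c,102,114)
S=cam('top');cv2.imwrite('pics/overplate.png',np.hstack([cv2.resize(S['img'][185:285,290:415,::-1],(500,400),interpolation=cv2.INTER_CUBIC),cv2.resize(c['img'][:300,130:355,::-1],(300,400))]))
E
```

```text
time: 13.0
eef_pos: [0.4772, 0.0552, 0.1296]
time: 14.0
eef_pos: [0.4759, -0.1613, 0.1296]
time: 15.0
eef_pos: [0.4751, -0.3432, 0.1294]
time: 15.42
eef_pos: [0.4757, -0.3533, 0.1293]
t 15.42 p [ 0.4757 -0.3533  0.1293] yaw 86.21 tilt [-0.      0.0003] F [-0.8  0.  -2.1] gap 0.187 gf 117.0 q [ 0.76  0.91 -0.37  1.55  0.43  0.76  0.15]
shift [ 0.0002 -0.0007  0.0338] turn 0.0019
near rim px [246.  97.] [[ 0.47539406 -0.27837136  0.09      ]]
blade centre [ 0.4775 -0.2832  0.0783] n 729 pitch up deg -2.15 roll -0.06
```

View pics/overplate.png

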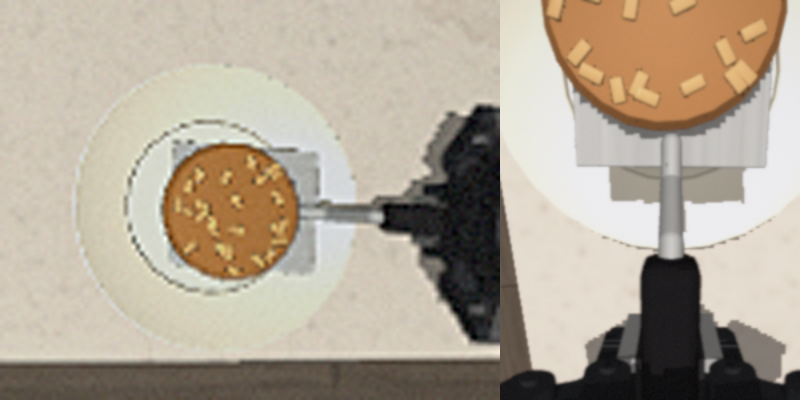

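The biscuit sits on the blade over the plate (top crop (230,210), with the plate rim centred at about (215,207)). I'll descend, then ease the grip so the turner droops front-down.

```bash
python3 -m handwheel '[[0,0,0.003,0],[0,0,0.008,0],[0,0,0.014,0],[0,0,0.02,0],[0,0,0.026,0],[0,0,0.031,0],[0,0,0.034,0],[0,0,0.034,0]]' | grep -E 'time|eef'
python3 -m handwheel '[[0,0,0,0],[0,0,0,0],[0,0,0,0],[0,0,0,0],[0,0,0,0],[0,0,0,0]]' - 20
cat >> h.py <<'E'
def look():
    # front height/pitch of the blade from its bright rear strip, biscuit from the top view
    from bench import status
    go([0,0,0]);c=wcam();X=cloud(c)
    for r in (102,108,112,116,120,124,128,134): print(r,X[r,[212,225,282,292]][:,1:].round(3).tolist())
    T=cam('top');h=cv2.cvtColor(T['img'],cv2.COLOR_RGB2HSV);X=cloud(T)
    k=big((h[...,0]<22)&(h[...,1]>110)&(h[...,2]>70),(300,195,390,280));M=np.zeros((384,512),np.uint8);cv2.fillPoly(M,[k.astype(np.int32)],1);M=cv2.erode(M,np.ones((3,3)))
    P=X[M>0];A=np.c_[P[:,:2],np.ones(len(P))];q=np.linalg.lstsq(A,P[:,2],rcond=None)[0]
    print('bisc top c',P.mean(0).round(4),'slope x,y deg',np.degrees(np.arctan(q[:2])).round(1),'n',len(P));return T,c
E
python3 -c "
from h import *
look()"
```

```text
time: 16.18
eef_pos: [0.4754, -0.3535, 0.0945]
time: 16.68
eef_pos: [0.4756, -0.3537, 0.0954]
tcp_rot: [0.73, 0.683, 0.0, 0.0]
force: [0.2, 0.1, -2.5]
finger_gap: 0.188
grasp_force: 117.0
t 16.68 p [ 0.4756 -0.3537  0.0954] yaw 86.18 tilt [ 0.0001 -0.    ] F [ 0.2  0.1 -2.5] gap 0.188 gf 117.0 q [ 0.75  0.96 -0.35  1.57  0.45  0.69  0.13]
shift [ 0.3212 -0.4982  0.0953] turn None
102 [[-0.28, 0.044], [-0.28, 0.044], [-0.282, 0.045], [-0.282, 0.044]]
108 [[-0.283, 0.045], [-0.283, 0.046], [-0.285, 0.044], [-0.285, 0.044]]
112 [[-0.285, 0.045], [-0.285, 0.046], [-0.287, 0.045], [-0.287, 0.044]]
116 [[-0.287, 0.045], [-0.287, 0.044], [-0.289, 0.045], [-0.289, 0.045]]
120 [[-0.289, 0.045], [-0.289, 0.046], [-0.291, 0.045], [-0.291, 0.045]]
124 [[-0.291, 0.043], [-0.291, 0.044], [-0.293, 0.045], [-0.293, 0.045]]
128 [[-0.294, 0.009], [-0.295, 0.004], [-0.298, 0.003], [-0.298, 0.005]]
134 [[-0.298, 0.009], [-0.299, 0.009], [-0.301, 0.007], [-0.301, 0.009]]
bisc top c [ 0.4806 -0.2375  0.0623] slope x,y deg [ 5.4 56.9] n 705
```

```bash
python3 -m handwheel '[[0,0,0,0],[0,0,0,0],[0,0,0,0],[0,0,0,0],[0,0,0,0],[0,0,0,0]]' 0 20 | grep -E 'time|gap|grasp'
python3 - <<'E'
import re
s=open('h.py').read().replace("q=np.linalg.lstsq(A,P[:,2],rcond=None)[0]\n","P=P[P[:,2]>.02];P=P[abs(P[:,2]-np.median(P[:,2]))<.03];A=np.c_[P[:,:2],np.ones(len(P))];q=np.linalg.lstsq(A,P[:,2],rcond=None)[0]\n").replace("(102,108,112,116,120,124,128,134)","(102,116,124,134)").replace("[212,225,282,292]","[220,285]")
s=s.replace("P=P[P[:,2]>.02]","P=P[P[:,2]>.008]")
open('h.py','w').write(s)
from h import *
look()
E
```

```text
time: 17.28
finger_gap: 0.186
grasp_force: 117.0
t 17.28 p [ 0.4756 -0.3537  0.0953] yaw 86.18 tilt [-0.0001  0.0001] F [-0.3 -0.1 -3.8] gap 0.186 gf 117.0 q [ 0.75  0.96 -0.35  1.57  0.45  0.69  0.13]
shift [ 0.3212 -0.4981  0.0953] turn None
102 [[-0.28, 0.044], [-0.282, 0.044]]
116 [[-0.287, 0.044], [-0.289, 0.045]]
124 [[-0.291, 0.044], [-0.293, 0.044]]
134 [[-0.298, 0.009], [-0.301, 0.008]]
bisc top c [ 0.4805 -0.2385  0.0583] slope x,y deg [-0.3 -0.2] n 704
```

```bash
python3 -m handwheel '[[0,0,0,0],[0,0,0,0],[0,0,0,0],[0,0,0,0]]' 0.19 20 | grep -E 'time|gap|grasp'
python3 - <<'E'
from h import *
look()
E
```

```text
time: 17.72
finger_gap: 0.195
grasp_force: 87.8
t 17.72 p [ 0.4756 -0.3537  0.0952] yaw 86.18 tilt [-0.0001  0.0001] F [ 0.  -0.1 -2.2] gap 0.195 gf 87.8 q [ 0.75  0.96 -0.35  1.57  0.45  0.69  0.13]
shift [ 0.3212 -0.4981  0.0953] turn None
102 [[-0.28, 0.044], [-0.282, 0.044]]
116 [[-0.287, 0.044], [-0.289, 0.045]]
124 [[-0.291, 0.044], [-0.293, 0.045]]
134 [[-0.298, 0.009], [-0.301, 0.007]]
bisc top c [ 0.4805 -0.2385  0.0585] slope x,y deg [-0.3 -0.4] n 700
```

```bash
python3 -m handwheel '[[0,0,0,0],[0,0,0,0],[0,0,0,0]]' 0.196 20 | grep -E 'time|gap|grasp'
python3 -m handwheel '[[0,0,0,0],[0,0,0,0],[0,0,0,0]]' 0.2 20 | grep -E 'time|gap|grasp'
python3 - <<'E'
from h import *
look()
E
```

```text
time: 18.07
finger_gap: 0.196
grasp_force: 62.7
time: 18.32
finger_gap: 0.204
grasp_force: 45.9
t 18.32 p [ 0.4756 -0.3537  0.0953] yaw 86.18 tilt [-0.  0.] F [ 0.6 -0.  -2.8] gap 0.204 gf 45.9 q [ 0.75  0.96 -0.35  1.57  0.45  0.69  0.13]
shift [ 0.3212 -0.4981  0.0953] turn None
102 [[-0.28, 0.044], [-0.282, 0.045]]
116 [[-0.287, 0.045], [-0.289, 0.045]]
124 [[-0.291, 0.045], [-0.293, 0.043]]
134 [[-0.298, 0.009], [-0.301, 0.009]]
bisc top c [ 0.4805 -0.2385  0.0585] slope x,y deg [-0.2 -0.2] n 704
```

Linear: about 4.2 N per 0.001. Zero would be near 0.211, so I'll go in small steps.

```bash
python3 -m handwheel '[[0,0,0,0],[0,0,0,0],[0,0,0,0]]' 0.204 20 | grep -E 'time|gap|grasp'
python3 - <<'E'
from h import *
look()
E
python3 -m handwheel '[[0,0,0,0],[0,0,0,0],[0,0,0,0]]' 0.206 20 | grep -E 'time|gap|grasp'
python3 - <<'E'
from h import *
look()
E
```

```text
time: 18.67
finger_gap: 0.204
grasp_force: 29.1
t 18.67 p [ 0.4756 -0.3537  0.0953] yaw 86.18 tilt [-0.0001  0.0001] F [ 0.4 -0.2 -2.8] gap 0.204 gf 29.1 q [ 0.75  0.96 -0.35  1.57  0.45  0.69  0.13]
shift [ 0.3212 -0.4981  0.0954] turn None
102 [[-0.28, 0.044], [-0.282, 0.044]]
116 [[-0.287, 0.046], [-0.289, 0.045]]
124 [[-0.291, 0.045], [-0.293, 0.045]]
134 [[-0.298, 0.01], [-0.301, 0.008]]
bisc top c [ 0.4803 -0.2386  0.0584] slope x,y deg [ 0.1 -0.3] n 704
time: 19.02
finger_gap: 0.21
grasp_force: 20.2
t 19.02 p [ 0.4756 -0.3537  0.0953] yaw 86.18 tilt [-0.      0.0001] F [ 0.5 -0.3 -3.8] gap 0.21 gf 20.2 q [ 0.75  0.96 -0.35  1.57  0.45  0.69  0.13]
shift [ 0.3212 -0.4981  0.0953] turn None
102 [[-0.28, 0.042], [-0.282, 0.045]]
116 [[-0.287, 0.045], [-0.289, 0.044]]
124 [[-0.291, 0.045], [-0.293, 0.044]]
134 [[-0.298, 0.009], [-0.301, 0.007]]
bisc top c [ 0.4796 -0.2385  0.0579] slope x,y deg [-0.4 -0.5] n 701
```

```bash
python3 -m handwheel '[[0,0,0,0],[0,0,0,0],[0,0,0,0]]' 0.2075 20 | grep -E 'time|gap|grasp'
python3 - <<'E'
from h import *
look()
E
python3 -m handwheel '[[0,0,0,0],[0,0,0,0]]' 0.2085 20 | grep -E 'time|gap|grasp'
python3 - <<'E'
from h import *
look()
E
```

```text
time: 19.37
finger_gap: 0.207
grasp_force: 13.9
t 19.37 p [ 0.4756 -0.3537  0.0953] yaw 86.18 tilt [0.     0.0001] F [ 0.1  0.5 -1.6] gap 0.207 gf 13.9 q [ 0.75  0.96 -0.35  1.57  0.45  0.69  0.13]
shift [ 0.3212 -0.4981  0.0953] turn None
102 [[-0.28, 0.039], [-0.282, 0.036]]
116 [[-0.287, 0.033], [-0.289, 0.032]]
124 [[-0.292, 0.026], [-0.294, 0.026]]
134 [[-0.297, 0.028], [-0.3, 0.027]]
bisc top c [ 0.4787 -0.2534  0.029 ] slope x,y deg [ -1.6 -15.4] n 670
time: 19.63
finger_gap: 0.206
grasp_force: 9.6
t 19.63 p [ 0.4756 -0.3537  0.0953] yaw 86.18 tilt [-0.      0.0001] F [-0.8  0.1 -1.2] gap 0.206 gf 9.6 q [ 0.75  0.96 -0.35  1.57  0.45  0.69  0.13]
shift [ 0.3212 -0.4981  0.0953] turn None
102 [[-0.28, 0.038], [-0.282, 0.036]]
116 [[-0.287, 0.033], [-0.289, 0.035]]
124 [[-0.292, 0.026], [-0.294, 0.027]]
134 [[-0.297, 0.028], [-0.3, 0.028]]
bisc top c [ 0.4786 -0.2535  0.0289] slope x,y deg [ -1.5 -15.3] n 668
```

The turner drooped gently to 15.4°, its front edge on the plate floor and the biscuit still on the blade. I raise the grip to steepen it.

```bash
python3 -m handwheel '[[0.001,0,-0.002,0],[0.002,0,-0.004,0],[0.004,0,-0.006,0],[0.005,0,-0.008,0],[0.006,0,-0.01,0],[0.008,0,-0.012,0],[0.009,0,-0.014,0],[0.01,0,-0.016,0],[0.011,0,-0.018,0],[0.012,0,-0.02,0],[0.012,0,-0.02,0]]' | grep -E 'time|gap|grasp'
python3 - <<'E'
from h import *
T,c=look()
cv2.imwrite('pics/tilt.png',np.hstack([cv2.resize(T['img'][185:285,290:415,::-1],(500,400),interpolation=cv2.INTER_CUBIC),cv2.resize(c['img'][:300,130:355,::-1],(300,400))]))
E
```

```text
time: 20.65
finger_gap: 0.21
grasp_force: 9.6
t 20.65 p [ 0.4765 -0.3416  0.1157] yaw 86.19 tilt [ 0.0003 -0.0001] F [-0.8  0.5 -1.3] gap 0.21 gf 9.6 q [ 0.74  0.92 -0.36  1.58  0.44  0.72  0.12]
shift [ 0.3092 -0.4982  0.1155] turn None
102 [[-0.267, 0.042], [-0.27, 0.041]]
116 [[-0.275, 0.045], [-0.278, 0.043]]
124 [[-0.28, 0.045], [-0.282, 0.045]]
134 [[-0.286, 0.035], [-0.288, 0.036]]
bisc top c [ 0.4791 -0.2505  0.0322] slope x,y deg [ -1.7 -24.4] n 673
```

View pics/tilt.png

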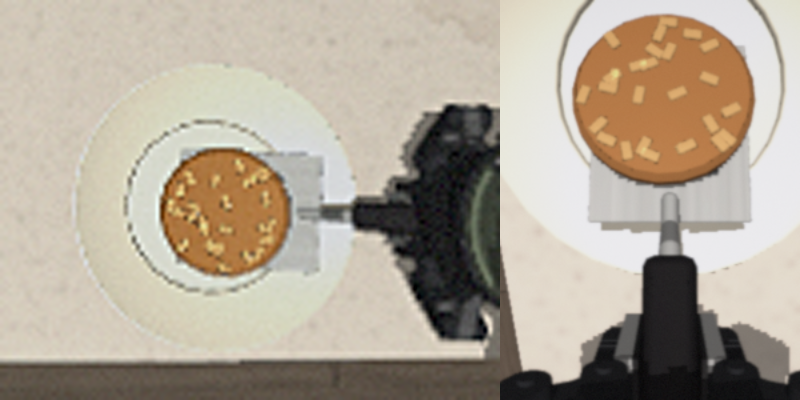

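The tilt is now 24°, with the biscuit still central over the floor circle (top crop (227,212)). I firm up the grip and draw the blade back, rising before the rim.

```bash
python3 -m handwheel '[[0,0,0,0],[0,0,0,0],[-0.003,0,-0.0005,0],[-0.008,0,-0.0005,0],[-0.014,0,-0.0005,0],[-0.02,0,-0.0005,0],[-0.026,0,-0.0005,0],[-0.032,0,-0.0005,0],[-0.036,0,-0.0005,0],[-0.04,0,-0.0005,0],[-0.04,0,-0.0005,0]]' 0.2 20 | grep -E 'time|gap|grasp'
python3 - <<'E'
from h import *
T,c=look()
E
```

```text
time: 21.67
finger_gap: 0.205
grasp_force: 19.9
t 21.67 p [ 0.4735 -0.3826  0.1157] yaw 86.13 tilt [-0.0001 -0.0003] F [-0.6 -1.2  0.3] gap 0.205 gf 19.9 q [ 0.8   0.95 -0.37  1.49  0.43  0.78  0.19]
shift [ 0.3498 -0.4982  0.1156] turn None
102 [[-0.308, 0.027], [-0.31, 0.027]]
116 [[-0.316, 0.03], [-0.319, 0.029]]
124 [[-0.321, 0.033], [-0.324, 0.033]]
134 [[-0.327, 0.035], [-0.329, 0.036]]
bisc top c [ 0.4789 -0.2519  0.0235] slope x,y deg [-1.2 -9.3] n 661
```

```bash
python3 -m handwheel '[[-0.004,0,0,0],[-0.01,0,0,0],[-0.017,0,0,0],[-0.024,0,-0.0005,0],[-0.031,0,-0.002,0],[-0.038,0,-0.005,0],[-0.045,0,-0.01,0],[-0.05,0,-0.018,0],[-0.055,0,-0.03,0],[-0.06,0,-0.045,0],[-0.062,0,-0.058,0],[-0.062,0,-0.06,0]]' 0.197 20 | grep -E 'time|gap|grasp'
python3 - <<'E'
from h import *
T,c=look();X=cloud(T)
m=(abs(X[...,0]-.48)<.16)&(abs(X[...,1]+.24)<.12)&(X[...,2]>.012)&(X[...,2]<.03)&(cv2.cvtColor(T['img'],cv2.COLOR_RGB2HSV)[...,1]<60)
print('plate',cv2.minEnclosingCircle(np.float32(X[m][:,:2])))
cv2.imwrite('pics/placed.png',np.hstack([cv2.resize(T['img'][185:285,290:415,::-1],(500,400),interpolation=cv2.INTER_CUBIC),cv2.resize(c['img'][:300,130:355,::-1],(300,400))]))
E
```

```text
time: 22.77
finger_gap: 0.204
grasp_force: 19.7
t 22.77 p [ 0.47   -0.4447  0.1785] yaw 86.13 tilt [ 0.0025 -0.0022] F [ 0.1 -0.5 -1.1] gap 0.204 gf 19.7 q [ 0.89  0.93 -0.42  1.28  0.39  1.01  0.34]
shift [ 0.4123 -0.4994  0.1763] turn None
102 [[-0.37, 0.091], [-0.373, 0.092]]
116 [[-0.378, 0.094], [-0.381, 0.095]]
124 [[-0.383, 0.097], [-0.386, 0.096]]
134 [[-0.389, 0.099], [-0.392, 0.101]]
bisc top c [ 0.4787 -0.2526  0.0185] slope x,y deg [-0.2 -0. ] n 633
plate ((0.4823077917098999, -0.24876603484153748), 0.09527960419654846)
```

View pics/placed.png

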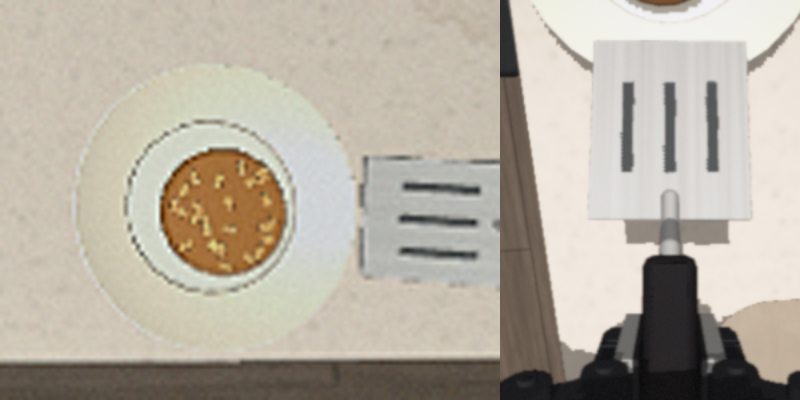

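The biscuit lies flat on the plate floor (top crop (223,210), plate rim centre (215,207)), about 5 mm off centre, and the blade is clear. Next I carry the turner back to the bare worktop.

```bash
python3 -m handwheel '[[0,0,-0.005,0],[0.005,-0.001,-0.012,0],[0.02,-0.002,-0.02,0],[0.045,-0.004,-0.022,0],[0.075,-0.006,-0.022,0],[0.11,-0.01,-0.022,0],[0.145,-0.013,-0.022,0],[0.18,-0.016,-0.022,0],[0.215,-0.019,-0.022,0],[0.25,-0.022,-0.022,0],[0.285,-0.025,-0.022,0],[0.32,-0.028,-0.022,0]]' 0.19 60 | grep -E 'time|eef|grasp'
python3 -m handwheel '[[0.035,-0.003,0,0],[0.065,-0.006,0,0.06],[0.09,-0.009,0,0.17],[0.11,-0.011,0,0.28],[0.125,-0.012,0,0.39],[0.135,-0.013,0,0.5],[0.137,-0.013,0,0.61],[0.137,-0.013,0,0.72],[0.137,-0.013,0,0.83],[0.137,-0.013,0,0.94],[0.137,-0.013,0,1.05],[0.137,-0.013,0,1.16]]' | grep -E 'time|eef|grasp'
python3 -c "
from h import *
go([.46,.014,.2],-11.3)"
```

```text
time: 23.87
eef_pos: [0.4624, -0.1205, 0.1981]
grasp_force: 47.8
time: 24.87
eef_pos: [0.4588, 0.0156, 0.1981]
grasp_force: 47.8
t 24.87 p [0.4588 0.0156 0.1981] yaw 19.42 tilt [-0.      0.0005] F [ 0.8 -0.4 -0.3] gap 0.202 gf 47.8 q [-0.12  0.63  0.03  1.97 -0.04  0.54 -1.29]
shift [ 0.0006  0.0019 -0.0019] turn 0.5362
```

```bash
python3 -m handwheel '[[0,0,0,0.1],[0,0,0.01,0.2],[0,0,0.025,0.31],[0,0,0.045,0.42],[0,0,0.06,0.5],[0,0,0.07,0.536],[0,0,0.078,0.536],[0,0,0.08,0.536],[0,0,0.08,0.536]]' | grep -E 'time|eef|grasp'
python3 -m handwheel '[[0,0,0,0],[0,0,0,0],[0,0,0.003,0],[0,0,0.007,0],[0,0,0.012,0],[0,0,0.017,0],[0,0,0.022,0],[0,0,0.027,0],[0,0,0.032,0],[0,0,0.037,0],[0,0,0.042,0],[0,0,0.042,0]]' 0.2065 20 | grep -E 'time|eef|force'
python3 -c "
from h import *
go([.46,.014,.0525],-11.3);blade(wcam(),30,100)"
```

```text
time: 25.62
eef_pos: [0.459, 0.0154, 0.1178]
grasp_force: 47.8
time: 26.62
eef_pos: [0.459, 0.0152, 0.0749]
force: [0.2, 0.8, -0.6]
grasp_force: 17.9
t 26.62 p [0.459  0.0152 0.0749] yaw -11.0 tilt [-0.0007  0.    ] F [ 0.2  0.8 -0.6] gap 0.211 gf 17.9 q [-0.14  0.88  0.07  2.06 -0.28  0.21 -1.59]
shift [0.0012 0.0009 0.0224] turn 0.0052
blade centre [0.549  0.0015 0.0089] n 5365 pitch up deg -8.91 roll 0.15
```

Pitch is following as intended. I'll lower the rest of the way and release.

```bash
python3 -m handwheel '[[0,0,0.004,0],[0,0,0.009,0],[0,0,0.014,0],[0,0,0.018,0],[0,0,0.021,0],[0,0,0.0225,0],[0,0,0.0225,0]]' | grep -E 'time|eef|force'
python3 -m handwheel '[[0,0,0,0],[0,0,0,0],[0,0,0,0],[0,0,0,0],[0,0,0,0],[0,0,0,0],[0,0,0,0],[0,0,0,0]]' 1 20 | grep -E 'time|eef|force|gap'
python3 -m handwheel '[[0,0,-0.005,0],[0,0,-0.02,0],[0,0,-0.045,0],[0,0,-0.075,0],[0,0,-0.1,0],[0,0,-0.11,0],[0,0,-0.11,0],[0,0,-0.11,0]]' | grep -E 'time|eef|force'
python3 - <<'E'
from h import *
c=wcam();blade(c,10,95)
np.set_printoptions(precision=4,suppress=True)
h=cv2.cvtColor(c['img'],cv2.COLOR_RGB2HSV);k=big((h[...,2]<60),(200,120,310,320));print('handle px',cv2.minAreaRect(np.float32(k)))
S=cam('scene');X=cloud(S);h=cv2.cvtColor(S['img'],cv2.COLOR_RGB2HSV)
k=big((h[...,0]<22)&(h[...,1]>110)&(h[...,2]>70),(295,185,362,220));print('bisc',plane(S,k,.019).mean(0))
look_T=cam('top');X=cloud(look_T);h=cv2.cvtColor(look_T['img'],cv2.COLOR_RGB2HSV)
m=(h[...,0]<22)&(h[...,1]>110)&(h[...,2]>70);m[:195]=0;m[280:]=0;m[:,:300]=0;m[:,390:]=0;print('bisc top',X[m].mean(0),X[m].std(0))
E
```

```text
time: 27.25
eef_pos: [0.4591, 0.0152, 0.053]
force: [0.2, 0.2, -0.2]
grasp_force: 17.9
time: 27.92
eef_pos: [0.4592, 0.0152, 0.0533]
force: [-0.2, 0.6, -0.6]
finger_gap: 0.997
grasp_force: 0.0
time: 28.58
eef_pos: [0.4592, 0.0153, 0.1636]
force: [-0.9, -0.7, 1.3]
grasp_force: 0.0
blade centre [ 0.5709 -0.0013  0.0012] n 6524 pitch up deg -0.07 roll -0.08
handle px ((276.0, 238.0), (162.0, 66.0), 90.0)
bisc [ 0.4722 -0.2458  0.019 ]
bisc top [ 0.4788 -0.2529  0.0194] [0.0208 0.0224 0.0354]
```

```bash
python3 -c "
from bench import workorder
print(workorder.finish_job())"
```

```text
the job is handed in; nothing more can be done
None
```

The job is handed in, though no verdict came back: by the last camera measurements the biscuit lies flat, top side up, about 5 mm off the plate's centre, and the turner lies released and flat on the bare worktop between sheet and plate; I viewed 12 pictures, over the limit of 10.

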